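# Tip the glow-discharge lid shut, start the pump and hold the lid on its seal

### The job

Get the glow-discharge unit pumping: push the open lid over from behind and lower it gently, without slamming it, until it lies fully shut on the glass chamber, then press the green button to start the pump and let it go. Then press down on the black cap in the middle of the lid with a light steady push of about 10 N so that the seal takes, and finish while still holding it down like that. Nothing is picked up: do it all by pushing with the fingers, without pressing the red vent button, pushing on the glass cylinder or disturbing the grid box, dish, tweezers and wash bottle.

Things in the scene. Friction and masses are not known exactly. Their poses are not given: they have to be found in the camera images.
- unit: (mm) Bench-top glow-discharge unit fixed to the bench: cream cabinet 260 deep (x) x 300 wide (y) x 110 high. Origin: centre of its underside on the bench; its -x side is the front, +x the back, +y the chamber side, z up. On its flat top: the glass chamber (axis at x = 0, y = +65) and, on the -y half, two push buttons and a loose grid box. A dark steel hinge bracket, 72 wide (y), 22 deep, stands behind the chamber up to 187 above the bench.
- glass: (mm) Fragile upright glass cylinder of the chamber, 100 outside diameter, 56 tall, fixed; origin at the centre of its lower rim, 115 above the bench, on the chamber axis. Not to be pushed on.
- lid (a joint): Lid hinge angle: 0 = lid level, fully shut on the glass; it grows as the lid opens up and back, pi/2 = upright, it starts at 1.75 to 2.0 rad, leaning back, away from the unit's front. The hinge has stiff friction (0.5 N m): with hands off, the lid stays at any angle where it is left, never falls by itself, and must be pushed all the way (about 5 N at its front edge). At 0 it lands on its thin seal, a firm stop.
- lid_hinge (a point): (mm) Middle of the hinge axis, 180 above the bench, at x = +80, y = +65 in the unit's frame; the axis runs along the unit's y.
- lid_plate: (mm) The lid: round aluminium plate, 124 diameter, 10 thick. Origin: centre of its underside, 80 from the hinge axis; own z = outward (up when shut), own -x points from the hinge to the free edge, x along the unit's x when shut. When shut the underside is 175 above the bench and the top face 185 (5 above the hinge axis). At the free edge a black finger tab, 42 wide, 8 thick, sticks out to 86 from the plate's centre (166 from the hinge axis).
- lid_tab (a point): (mm) Middle of the finger tab's outer (upper) face, 151 from the hinge axis along the lid, 4 above the level of the axis when shut.
- lid_cap: (mm) Black round insulating cap in the middle of the lid's outer face, 60 diameter, 12 thick; origin at the centre of its lower face. Its flat outer face is what is pressed and held at the end; its top is 197 above the bench when shut.
- cap_top (a point): Centre of the cap's flat outer face (z: outward).
- start (a joint): Travel of the green pump start button in m: 0 out, 0.006 fully down; spring return, 1.5 N to begin and 5 N fully down. Counts as pressed beyond 0.004.
- start_top (a point): (mm) Centre of the green button's top, 24 diameter, 132 above the bench, pressed straight down; steel collar 40 diameter, 12 high around it, so the button stands about 10 proud; on the unit at x = -15, y = -55.
- vent (a joint): Travel of the red vent button in m, same make; 0 out. Must not be pressed.
- vent_top (a point): (mm) Centre of the red vent button's top, 57 from the green one to -y, same size and height.
- grid_box: (mm) Loose blue grid storage box with clear lid, 45 x 72 x 14, lying on the cabinet's top behind the buttons. Origin: centre of its underside. Bystander.
- petri: (mm) Loose covered glass dish, 62 diameter, 15 high, on the bench on the unit's +y side. Origin: centre of its underside. Bystander.
- tweezers: (mm) Loose steel tweezers with black grip end, 136 long (own x), 18 wide, 12 high, lying on the bench on the unit's -y side. Origin about mid-length, on the bench. Bystander.
- wash: (mm) Loose white wash bottle with red cap, 58 diameter, 140 tall, standing on the bench on the unit's -y side. Origin: centre of its underside. Bystander.

How it is judged:
By the outcome, as a careful person would: the job done as asked, in the order asked, and still so for the second after the job is handed in, while the arm keeps its last pose, push and grip.
It also fails if it takes over 58 s, if anything falls off the work surface, if the arm or the gripper's body presses on something with over 40 N, if the wrist force passes 120 N, or if a joint passes its speed limit or range.

### The arm

A 6-joint arm with a two-finger parallel gripper is mounted at the origin on the work surface. World frame = base frame: x ahead of the robot, y to its left, z up, the work surface at z = 0. Lengths are in m, angles in rad, forces in N, time in s.
With the tool pointing down it reaches from about 0.3 to 0.85 m from the base axis. Payload 5.4 kg.
Tool frame: the origin (TCP) lies on the centre line of the jaws, within the pads' length; the fingertips stand 8 mm ahead of it and the grasp point (between the pads) lies 11 mm behind it (manip.finger_overhang is the distance from the TCP to the fingertips, in m); z points along the fingers, y is the line along which they close (so a half turn about z gives the same grasp; the last joint's range is limited). The gripper opens to 85 mm and grips with 20 to 120 N. Pads are 22 mm wide; open, the fingers measure 114 mm over their backs; the gripper's body (76 mm by 85 mm) begins 54 mm behind the grasp point. The pads swing forward as they close: fully open they stand 13 mm farther back than shut.
Start: joints at [-1.365, 0.158, 1.597, -0, 1.386, -0.21], TCP at [0.232, -0.526, 0.203] pointing down, gripper open.
Joint ranges: [-2.91, 2.91], [-0.94, 2.29], [0.18, 2.7], [-1.29, 4.43], [0.17, 2.64], [-3, 3]. Speed limits (rad/s): [2.57, 2.57, 3.14, 3.14, 3.14, 3.14].

### API

Orientations are given as a rotation vector (axis times angle).
In Python, from station import manip, eyes gives the robot as it stands. Calls block until the motion is done:
- manip.movep(position, orientation): joint-space move of the TCP to a pose.
- manip.line_to(position, ori=None, v=0.15, until_force=None): straight line of the TCP; ori=None keeps the orientation; v is the mean speed in m/s. With until_force (N) it stops when the force on the tool has changed by that much, and returns True; else False.
- manip.set_joints(angles): joint-space move.
- manip.gripper_to(opening, grasp_force=None): opening from 0.0 (shut) to 1.0 (fully open); grasp_force is the grip in N (None keeps the last); returns when the fingers have stopped.
- manip.dwell(seconds).
- manip.ik(position, orientation): joint angles nearest the present ones, or None.
- manip.state(): the state.
- eyes.camera(name): name is "side" or "top" or "wrist"; returns a dict with "color" (420x560x3 uint8, red, green, blue), "z_map" (420x560 float32, m along the optical axis (not along the pixel's ray), 0 where there is no reading), "fx", "fy", "cx", "cy" (pixels), "k1" (the pictures are not rectified: a ray, as slopes to the right and down, at radius r is drawn at 1 + k1 r^2 times it, then the intrinsics apply), "R" (3x3) and "t" (3): a world point X has camera coordinates R X + t; the wrist camera has in their place "tool_from_camera" (4x4, takes a point from camera to tool coordinates, whose origin is the TCP and whose axes are the flange's). Camera axes: x right, y down, z forward; pixel columns grow to the right and rows downward; lengths in m; the calibration is good to about 2 mm. A picture is of the moment at which its call begins: read the wrist's pose just before it.
A pose or a line that the arm cannot do raises manip.MotionError and nothing moves.
- manip.sign_off(): hands the job in; it is judged then, once.
The state is a dict: "time_s": time; "joint_positions": joint angles; "dq": joint speeds; "joint_torque": joint torques, N m; "ee_pos": TCP position; "eef_rot": TCP orientation; "ft_force": force on the tool from outside, world axes, zero at the start; "wrist_torque": the same for the moment, N m; "width": opening from 0.0 (shut) to 1.0 (fully open); "finger_force": force on a finger pad.
Only numpy, scipy, OpenCV 4.12 (cv2) and the standard library are available. Lean on these libraries where they do the work, as an engineer would, in place of code of your own. Each camera call takes 0.05 s, during which the arm holds its last target. There are 200 camera calls.

## Working session

There is one attempt and no reset: what is moved stays moved. The work goes in short steps, each a Python script; the robot and the scene stay as the last script left them, time stands still between calls to the robot, and variables do not carry over. Pictures are saved under pics/ and viewed, at most 10 in all, crops included, and the job is handed in when it is done.

```bash
mkdir -p pics; ls; cat > h.py <<'E'
import numpy as np, cv2
from station import manip, eyes
def save(c,name): cv2.imwrite('pics/'+name,cv2.cvtColor(c['color'],cv2.COLOR_RGB2BGR))
def world(c,u,v,z=None):
    K=np.array([[c['fx'],0,c['cx']],[0,c['fy'],c['cy']],[0,0,1]])
    p=cv2.undistortPoints(np.array([[[u,v]]],float),K,np.array([c['k1'],0,0,0.]))[0,0]
    d=z if z is not None else float(c['z_map'][int(v),int(u)])
    return np.array(c['R']).T@(np.array([p[0]*d,p[1]*d,d])-np.array(c['t']))
E
python3 - <<'E'
from h import *
import pickle
o={}
for n in('side','top'):
    c=eyes.camera(n);save(c,n+'0.png');o[n]=c
pickle.dump(o,open('c0.pkl','wb'))
s=manip.state();print(s)
E
```

```text
pics
{'time_s': 0.1, 'joint_positions': array([-1.36511028e+00,  1.58991441e-01,  1.59809577e+00,  3.31962988e-05,
        1.38622951e+00, -2.10132885e-01]), 'dq': array([ 0.00013233, -0.00154358, -0.0032601 ,  0.00030765,  0.00087335,
       -0.00051745]), 'joint_torque': array([ 5.37065876e-05, -3.96992648e+01, -3.32337070e+01, -2.20480219e-04,
        4.27218620e-03, -3.24201244e-05]), 'ee_pos': array([ 0.23211544, -0.52542325,  0.20211765]), 'eef_rot': array([-3.07225222e+00, -6.48106079e-01, -5.72405646e-05]), 'ft_force': array([-0.18133082, -0.29654639, -0.93223187]), 'wrist_torque': array([ 0.01917906,  0.11253251, -0.03970161]), 'finger_force': 0.0, 'width': 1.0018585726013998}
```

View pics/top0.png

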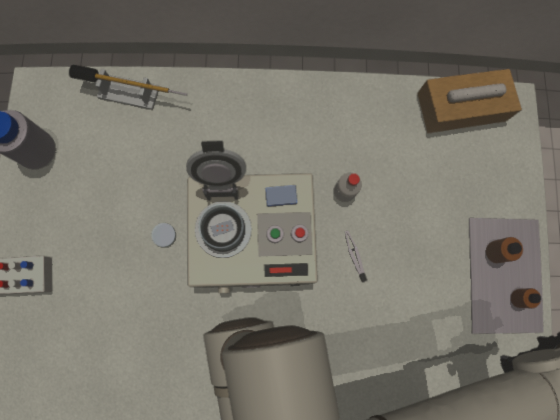

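View pics/side0.png

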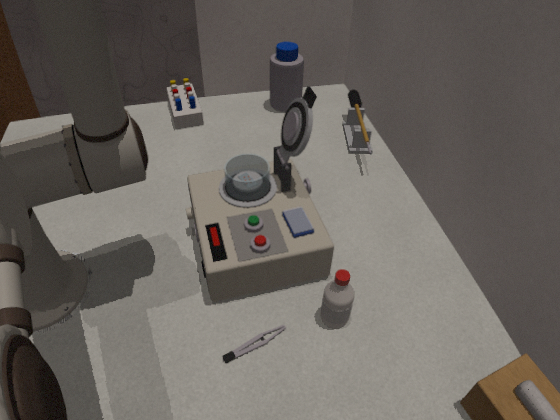

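Top view: green button at about (275,234), red (300,233), chamber centre (222,228), lid tab at (213,146), grid box (282,196). The unit's front faces the robot, with the lid leaning back.

```bash
python3 - <<'E'
from h import *
import pickle
o=pickle.load(open('c0.pkl','rb'))
c=o['top'];print(c['t'],c['k1'],c['fx'])
for n,u,v in[('green',275,233.5),('red',300,233),('chamber',222,228.5),('tab',213,146),('c1',189,284),('c2',316,283),('c3',312,176),('lid',217,170),('bracket',222,194)]:
    print(n,world(c,u,v).round(4))
b=cv2.imread('pics/top0.png')[130:300,170:330];cv2.imwrite('pics/crop.png',cv2.resize(b,None,fx=3.5,fy=3.5,interpolation=cv2.INTER_CUBIC))
c=o['side']
for n,u,v in[('green',253.5,220),('red',260.5,240.5),('tab',310,97),('lidedge',300,127)]:
    print(n,world(c,u,v).round(4))
E
```

```text
[-0.01942461  0.55379829  1.14047066] -0.13737574884897297 481.99892943525316
green [ 0.4776 -0.009   0.131 ]
red [ 0.4802 -0.0659  0.1325]
chamber [0.4852 0.1119 0.133 ]
tab [0.6201 0.1184 0.3258]
c1 [0.3577 0.1836 0.1136]
c2 [ 0.3714 -0.1179 -0.0039]
c3 [ 0.6211 -0.0939  0.1059]
lid [0.5861 0.1142 0.2727]
bracket [0.5643 0.1151 0.1374]
green [ 0.4785 -0.0122  0.13  ]
red [ 0.4822 -0.069   0.1292]
tab [0.6184 0.1076 0.328 ]
lidedge [0.5947 0.0857 0.2747]
```

View pics/crop.png

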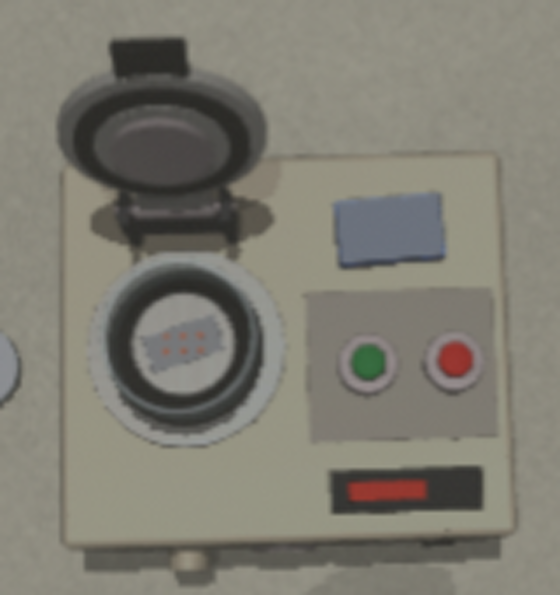

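```bash
cat >> h.py <<'E'
def cloud(c):
    K=np.array([[c['fx'],0,c['cx']],[0,c['fy'],c['cy']],[0,0,1]])
    v,u=np.mgrid[0:420,0:560];uv=np.stack([u.ravel(),v.ravel()],1).astype(float)
    p=cv2.undistortPoints(uv[:,None],K,np.array([c['k1'],0,0,0.]))[:,0]
    d=c['z_map'].ravel()
    P=(np.c_[p*d[:,None],d]-np.array(c['t']))@np.array(c['R']); P[d<=0]=np.nan
    return P.reshape(420,560,3)
E
python3 - <<'E'
from h import *
import pickle
o=pickle.load(open('c0.pkl','rb'))
for n in('top','side'):
    P=cloud(o[n]).reshape(-1,3)
    m=(abs(P[:,2]-.11)<.004)&(abs(P[:,0]-.49)<.2)&(abs(P[:,1]-.04)<.22)
    img=np.zeros((500,500),np.uint8)
    q=P[m]; print(n,len(q),np.median(q[:,2]))
    ij=((q[:,:2]-[.29,-.18])*500).astype(int); np.add.at(img,(ij[:,0],ij[:,1]),1)
    img=(img>0).astype(np.uint8);img=cv2.morphologyEx(img,cv2.MORPH_CLOSE,np.ones((5,5)));k,l,s,_=cv2.connectedComponentsWithStats(img)
    b=1+np.argmax(s[1:,4]); keep=l[ij[:,0],ij[:,1]]==b
    r=cv2.minAreaRect(q[keep][:,:2].astype(np.float32)); print(r)
    # lid points
    m=(P[:,2]>.2)&(abs(P[:,0]-.6)<.09)&(abs(P[:,1]-.11)<.09);q=P[m]
    c0=q.mean(0);w=np.linalg.svd(q-c0,full_matrices=False);print('lid',len(q),c0,w[2][2],q.max(0),q.min(0))
E
```

```text
top 9159 0.11021776647047422
((0.49051281809806824, 0.047815561294555664), (0.2601511776447296, 0.29899176955223083), 3.5512330532073975)
lid 1993 [0.59527281 0.1173247  0.2768794 ] [-0.90594806 -0.05749033  0.41946749] [0.63072741 0.17981741 0.33927954] [0.56811575 0.05813716 0.20056928]
side 8128 0.10935329602507883
((0.48885589838027954, 0.04611058533191681), (0.25664952397346497, 0.30017852783203125), 3.5054352283477783)
lid 1612 [0.59326534 0.10243321 0.27168569] [-0.90005562 -0.13448613  0.41450375] [0.62918752 0.17930558 0.33587606] [0.5662158  0.05531419 0.20056356]
```

```bash
cat >> h.py <<'E'
from scipy.spatial.transform import Rotation as Ro
YAW=.0617; U=np.array([.4895,.0470,0]); RU=Ro.from_euler('z',YAW).as_matrix()
def w(p): return U+RU@np.array(p,float)          # unit -> world
def down(flip=1): # tool z down, tool y along unit y
    y=flip*RU[:,1]; z=np.array([0,0,-1.]); return Ro.from_matrix(np.c_[np.cross(y,z),y,z]).as_rotvec()
OV=manip.finger_overhang
def tip(p): return w(p)+[0,0,OV]                   # TCP for fingertip at unit point p
def path(th,rho=.152,off=.0,hd=.011,n=.005):
    P=lambda r: np.array([.08-r*np.cos(th)+n*np.sin(th), .18+r*np.sin(th)+n*np.cos(th)])
    a=P(rho); x=max(a[0],P(.166)[0]) if th>np.pi/2 else a[0]
    return tip([x+hd+off,.065,a[1]])
E
python3 - <<'E'
from h import *
print(OV)
for f in(1,-1):
    o=down(f);print(o)
    for p in [w([.2,.065,.45])]+[path(t) for t in(2,1.5,1,.5,0)]+[tip([-.015,-.055,.13]),tip([0,.065,.197])]:
        q=manip.ik(p,o); print(p.round(3), None if q is None else np.round(q,2))
E
```

```text
0.008
[ 0.09690276 -3.14009781 -0.        ]
[0.685 0.124 0.45 ] [ 0.01  0.5   0.69 -0.    1.95 -1.63]
[0.65  0.122 0.324] [ 0.    0.34  1.15 -0.    1.66 -1.63]
[0.571 0.117 0.34 ] [-0.    0.13  1.37 -0.    1.65 -1.64]
[0.499 0.113 0.319] [-0.01 -0.06  1.6  -0.    1.6  -1.65]
[0.446 0.109 0.265] [-0.02 -0.19  1.82 -0.    1.51 -1.66]
[0.425 0.108 0.193] [-0.03 -0.2   1.97 -0.    1.37 -1.66]
[ 0.478 -0.009  0.138] [-0.27 -0.04  1.93 -0.    1.24 -1.9 ]
[0.485 0.112 0.205] [-0.02 -0.04  1.8  -0.    1.38 -1.65]
[3.14009781 0.09690276 0.        ]
[0.685 0.124 0.45 ] [ 0.01  0.5   0.69 -0.    1.95  1.52]
[0.65  0.122 0.324] [ 0.    0.34  1.15 -0.    1.66  1.51]
[0.571 0.117 0.34 ] [-0.    0.13  1.37 -0.    1.65  1.5 ]
[0.499 0.113 0.319] [-0.01 -0.06  1.6  -0.    1.6   1.49]
[0.446 0.109 0.265] [-0.02 -0.19  1.82 -0.    1.51  1.49]
[0.425 0.108 0.193] [-0.03 -0.2   1.97 -0.    1.37  1.48]
[ 0.478 -0.009  0.138] [-0.27 -0.04  1.93 -0.    1.24  1.24]
[0.485 0.112 0.205] [-0.02 -0.04  1.8  -0.    1.38  1.49]
```

```bash
python3 - <<'E'
from h import *
o=down(1)
manip.gripper_to(0.0,30)
s=manip.state()
manip.line_to([s['ee_pos'][0],s['ee_pos'][1],.42],v=.3)
manip.movep(w([.2,.065,.45]),o)
manip.line_to(path(2.0,off=.03),v=.2)
s=manip.state();print(s['time_s'],s['ee_pos'],path(2.0,off=.03),s['ft_force'],s['width'])
save(eyes.camera('side'),'side1.png')
E
```

```text
5.3167 [0.68033534 0.12361194 0.32591144] [0.67974856 0.12387717 0.32413247] [-0.07605661  0.19068716  0.09045061] 0.0035516532829762003
```

View pics/side1.png

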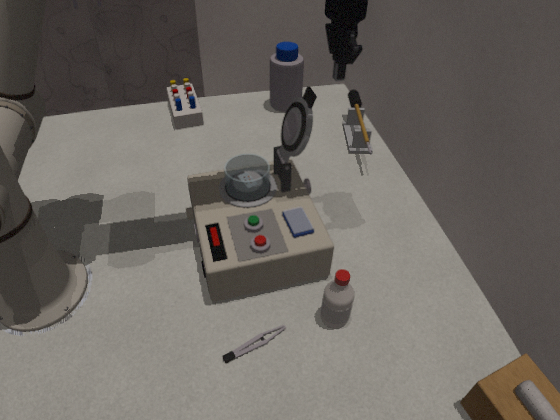

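```bash
python3 - <<'E'
from h import *
hit=manip.line_to(path(1.93,off=-.002),v=.03,until_force=2)
s=manip.state();print(hit,s['time_s'],s['ee_pos'],path(2.0),s['ft_force'])
c=eyes.camera('side')
P=cloud(c)
print('tab',[world(c,u,v).round(3) for u,v in((309,95),(310,98),(300,97))])
x=cv2.cvtColor(c['color'],cv2.COLOR_RGB2BGR)[20:200,230:400];cv2.imwrite('pics/side2.png',cv2.resize(x,None,fx=3,fy=3,interpolation=cv2.INTER_CUBIC))
E
```

```text
False 6.9417 [0.63733983 0.12123008 0.32842003] [0.64980565 0.12202735 0.32413247] [-0.35526519 -0.67626818 -0.31976923]
tab [array([0.619, 0.116, 0.328]), array([0.617, 0.104, 0.328]), array([0.739, 0.6  , 0.043])]
```

View pics/side2.png

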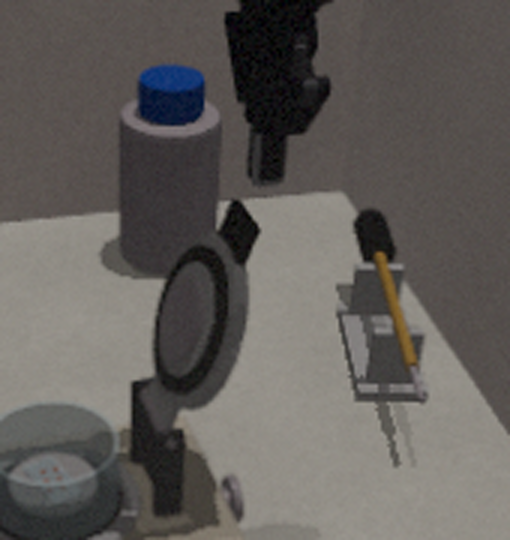

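```bash
python3 - <<'E'
from h import *
c=eyes.camera('side')
P=cloud(c)
q=P[60:86,300:332].reshape(-1,3);q=q[(abs(q[:,0]-.63)<.06)&(abs(q[:,1]-.12)<.06)]
print(len(q),q.min(0),q.max(0))
q=P[86:104,300:320].reshape(-1,3);q=q[(abs(q[:,0]-.63)<.06)&(abs(q[:,1]-.12)<.06)]
print('tab',len(q),q.min(0),q.max(0))
for n,p in(('tipcalc',manip.state()['ee_pos']-[0,0,OV]),('tabedge',w([.08-.166*np.cos(2),.065,.18+.166*np.sin(2)]))):
    x=np.array(c['R'])@p+c['t'];print(n,p,c['fx']*x[0]/x[2]+c['cx'],c['fy']*x[1]/x[2]+c['cy'])
E
```

```text
308 [0.62416205 0.07812991 0.35591348] [0.65069144 0.12843063 0.41867992]
tab 193 [0.60457262 0.09647522 0.30239195] [0.62890088 0.14268168 0.33560918]
tipcalc [0.63730038 0.12125559 0.32043809] 317.36567058350215 94.92887524607136
tabedge [0.63428874 0.12106874 0.33094337] 316.3226552751932 90.32565741309689
```

```bash
python3 - <<'E'
from h import *
c=eyes.camera('side');P=cloud(c)
for r in range(66,96,2): print(r,c['color'][r,318],P[r,315].round(3),P[r,318].round(3),P[r,321].round(3))
s=manip.state();print(s['joint_positions'],s['ee_pos'],s['eef_rot'],s['width'])
E
```

```text
66 [21 26 25] [0.626 0.113 0.391] [0.63  0.108 0.393] [0.637 0.109 0.392]
68 [23 19 18] [0.627 0.115 0.386] [0.631 0.109 0.388] [0.638 0.112 0.386]
70 [21 16 19] [0.628 0.117 0.381] [0.63  0.107 0.385] [0.637 0.108 0.384]
72 [26 24 27] [0.627 0.115 0.378] [0.631 0.108 0.38 ] [0.638 0.109 0.379]
74 [18 19 20] [0.628 0.115 0.373] [0.632 0.108 0.376] [0.637 0.106 0.376]
76 [21 20 24] [0.628 0.116 0.369] [0.632 0.108 0.372] [0.639 0.111 0.37 ]
78 [20 23 20] [0.628 0.115 0.365] [0.632 0.109 0.367] [0.64  0.112 0.365]
80 [43 42 44] [0.629 0.117 0.359] [0.635 0.117 0.359] [0.641 0.115 0.359]
82 [80 75 73] [ 1.197  1.859 -0.588] [ 1.216  1.853 -0.587] [ 1.241  1.865 -0.595]
84 [85 79 77] [ 1.196  1.85  -0.598] [ 1.223  1.87  -0.611] [ 1.241  1.86  -0.607]
86 [135 131 124] [ 0.835  0.744 -0.001] [ 0.847  0.745 -0.002] [ 0.858  0.742 -0.002]
88 [145 142 134] [ 0.832  0.732 -0.002] [0.841 0.725 0.   ] [ 0.853  0.728 -0.002]
90 [143 138 133] [ 0.829  0.72  -0.004] [ 0.837  0.712 -0.   ] [0.848 0.709 0.   ]
92 [143 138 131] [0.822 0.698 0.001] [0.833 0.697 0.   ] [ 0.844  0.697 -0.001]
94 [145 141 135] [ 0.818  0.685 -0.   ] [ 0.83   0.686 -0.002] [ 0.839  0.682 -0.   ]
[ 2.11751231e-03  3.06344586e-01  1.17972667e+00  1.39250748e-05
  1.65558240e+00 -1.63036839e+00] [0.63732495 0.12125444 0.32844235] [ 9.68863788e-02 -3.14003770e+00 -2.45379410e-05] -0.0041669300479650236
```

```bash
python3 - <<'E'
from h import *
s=manip.state();c=eyes.camera('wrist');save(c,'wrist1.png')
T=c['tool_from_camera'];print(T.round(3))
d=dict(c);d['R']=T[:3,:3].T;d['t']=-T[:3,:3].T@T[:3,3]
P=cloud(d); R=Ro.from_rotvec(s['eef_rot']).as_matrix()
W=P@R.T+s['ee_pos']
for r in range(20,420,50): print(r,[ (P[r,u].round(3).tolist(),W[r,u].round(3).tolist()) for u in(100,280,460)])
E
```

```text
[[-0.    -0.946 -0.325  0.084]
 [ 1.    -0.    -0.    -0.   ]
 [ 0.    -0.325  0.946 -0.17 ]
 [ 0.     0.     0.     1.   ]]
20 [([0.151, -0.177, 0.208], [0.498, -0.065, 0.12]), ([0.144, -0.001, 0.194], [0.494, 0.111, 0.134]), ([0.172, 0.231, 0.328], [0.452, 0.341, 0.0])]
70 [([0.104, -0.188, 0.219], [0.545, -0.073, 0.109]), ([0.1, -0.001, 0.212], [0.538, 0.114, 0.117]), ([0.109, 0.239, 0.33], [0.513, 0.353, -0.002])]
120 [([0.052, -0.195, 0.219], [0.597, -0.077, 0.109]), ([0.062, -0.001, 0.083], [0.575, 0.117, 0.246]), ([0.043, 0.247, 0.329], [0.579, 0.365, -0.001])]
170 [([-0.027, -0.261, 0.331], [0.681, -0.138, -0.002]), ([0.038, -0.001, 0.033], [0.599, 0.118, 0.295]), ([-0.027, 0.257, 0.329], [0.649, 0.38, -0.001])]
220 [([-0.104, -0.274, 0.33], [0.758, -0.145, -0.002]), ([0.019, -0.001, 0.002], [0.618, 0.119, 0.327]), ([-0.104, 0.27, 0.329], [0.725, 0.397, -0.001])]
270 [([-0.189, -0.288, 0.329], [0.844, -0.155, -0.001]), ([0.011, -0.001, -0.036], [0.626, 0.12, 0.364]), ([-0.189, 0.284, 0.328], [0.808, 0.417, 0.0])]
320 [([-0.285, -0.307, 0.33], [0.941, -0.167, -0.001]), ([0.007, -0.001, -0.065], [0.63, 0.12, 0.393]), ([-0.276, 0.295, 0.317], [0.895, 0.433, 0.011])]
370 [([-0.729, -0.557, 0.677], [1.399, -0.39, -0.348]), ([-0.759, -0.003, 0.726], [1.395, 0.165, -0.398]), ([-0.798, 0.597, 0.748], [1.396, 0.767, -0.42])]
```

View pics/wrist1.png

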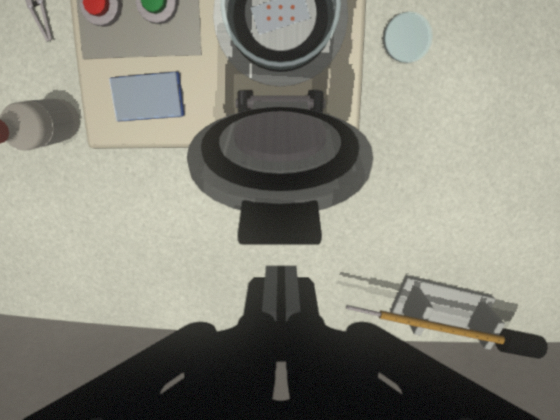

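The wrist and side views agree. The bench reads z≈0, so the pose is right, but the shut fingertips are about 29 mm behind the reported TCP (wrist row 266, side row 81), not 8 mm ahead of it. I'll use the measured value.

```bash
sed -i 's/^OV=.*/OV=-.029/' h.py; python3 - <<'E'
from h import *
s=manip.state()
manip.line_to(s['ee_pos']+RU@[.03,0,0],v=.15)
manip.line_to(path(2.0,off=.025),v=.15)
hit=manip.line_to(path(1.85,off=-.002),v=.03,until_force=2.5)
s=manip.state();print(hit,s['time_s'],s['ee_pos'],[path(t).round(3) for t in (2,1.9,1.8)],s['ft_force'])
E
```

```text
True 9.0667 [0.63902781 0.12138955 0.29329819] [array([0.65 , 0.122, 0.287]), array([0.635, 0.121, 0.293]), array([0.619, 0.12 , 0.298])] [-0.03222654  0.32715362 -0.07712298]
```

```bash
python3 - <<'E'
from h import *
for th in list(np.arange(1.8,.15,-.12)):
    manip.line_to(path(th),v=.07)
    s=manip.state();f=s['ft_force'];print(round(th,2),round(s['time_s'],2),s['ee_pos'].round(3),f.round(1))
    if np.linalg.norm(f)>25: break
save(eyes.camera('side'),'side3.png')
E
```

```text
1.8 9.52 [0.618 0.12  0.298] [0.2 0.6 0.8]
1.68 9.95 [0.599 0.119 0.301] [-0.3  0.4  0.2]
1.56 10.38 [0.579 0.118 0.303] [-0.3 -0.4  0.1]
1.44 10.79 [0.561 0.117 0.302] [ 0.3 -0.7  0.4]
1.32 11.2 [0.543 0.115 0.299] [-0.5 -0.9 -0.2]
1.2 11.61 [0.526 0.114 0.294] [1.3 0.  0.2]
1.08 12.02 [0.509 0.113 0.287] [-0.9  0.2 -0.5]
0.96 12.43 [0.493 0.112 0.278] [0.4 0.2 0.4]
0.84 12.83 [0.479 0.111 0.267] [-1.1  0.1 -0.2]
0.72 13.24 [0.465 0.111 0.255] [-0.5  0.2  0.5]
0.6 13.65 [0.454 0.11  0.241] [ 0.5  0.2 -0.2]
0.48 14.06 [0.444 0.109 0.225] [ 0.6 -0.6  0.3]
0.36 14.47 [0.436 0.109 0.209] [-1.  -0.7 -0. ]
0.24 14.88 [0.429 0.108 0.191] [ 0.2 -0.2  0. ]
```

View pics/side3.png

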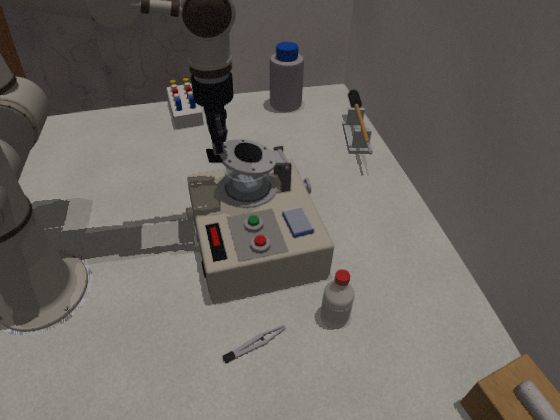

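The lid is nearly down (tab at (215,156)), with the finger on the tab. Next: finish slowly.

```bash
python3 - <<'E'
from h import *
manip.line_to(path(.15),v=.05); manip.line_to(path(.08),v=.04)
p=path(0);hit=manip.line_to(p-[0,0,.015],v=.02,until_force=9)
s=manip.state();print(hit,s['time_s'],s['ee_pos'],p,s['ft_force'])
manip.dwell(.2);s=manip.state();print(s['ee_pos'],s['ft_force'])
c=eyes.camera('side');P=cloud(c);q=P.reshape(-1,3)
l=(RU.T@(q-U).T).T
m=(np.hypot(l[:,0],l[:,1]-.065)<.06)&(np.hypot(l[:,0],l[:,1]-.065)>.034)&(l[:,2]>.17)&(l[:,2]<.22)
A=np.c_[l[m][:,:2],np.ones(m.sum())];print(m.sum(),np.linalg.lstsq(A,l[m][:,2],rcond=None)[0],np.median(l[m][:,2]))
E
```

```text
True 16.5 [0.42513486 0.10812301 0.15666389] [0.42460812 0.108115   0.156     ] [-1.93782835  0.40388092  5.98154969]
[0.42513451 0.10814061 0.15666537] [-1.44718832  0.50286335  5.57493452]
944 [-0.03471298  0.00812561  0.18399849] 0.18391319137891524
```

```bash
python3 - <<'E'
from h import *
p=manip.state()['ee_pos']
hit=manip.line_to(p-[0,0,.008],v=.012,until_force=9)
s=manip.state();print(hit,s['time_s'],s['ee_pos']-p,s['ft_force'])
for n in('top','side'):
    c=eyes.camera(n);l=(cloud(c).reshape(-1,3)-U)@RU
    r=np.hypot(l[:,0],l[:,1]-.065)
    for a,b in((0,.026),(.036,.058)):
        m=(r>=a)&(r<b)&(l[:,2]>.16)&(l[:,2]<.21)&(l[:,0]>-.02)
        print(n,m.sum(),np.linalg.lstsq(np.c_[l[m][:,:2],np.ones(m.sum())],l[m][:,2],rcond=None)[0] if m.sum()>20 else '')
E
```

```text
True 17.0167 [-3.11301030e-05 -1.98914582e-05 -1.78390176e-05] [-0.369144    0.42773477  5.57782928]
top 0 
top 377 [0.00079471 0.0032141  0.18505554]
side 268 [-0.00041595  0.00520031  0.19555828]
side 519 [0.04163969 0.03057726 0.18010868]
```

The firm stop is confirmed: no give, and the plate is level at 0.185. Now the green button.

```bash
sed -i 's/^OV=.*/OV=-.028/' h.py; python3 - <<'E'
from h import *
p=manip.state()['ee_pos']
manip.line_to(p+[0,0,.05],v=.15)
g=tip([-.015,-.055,.132]);g[1]-=.001
manip.line_to(g+[0,0,.07],v=.2);manip.line_to(g+[0,0,.010],v=.12)
manip.dwell(.2);f0=manip.state()['ft_force'];z=[]
for dz in(.004,.001,-.001,-.002,-.003,-.004,-.005,-.006,-.007):
    hit=manip.line_to(g+[0,0,dz],v=.02,until_force=4)
    s=manip.state();f=(s['ft_force']-f0)[2];print(dz,hit,(s['ee_pos']-g)[2].round(4),f.round(2))
    if hit or f>5.5: break
c=eyes.camera('side');cv2.imwrite('pics/btn.png',cv2.resize(cv2.cvtColor(c['color'],cv2.COLOR_RGB2BGR)[110:290,160:360],None,fx=3,fy=3))
print(s['time_s'],s['ft_force'],f0)
E
```

```text
0.004 False 0.0038 0.7
0.001 False 0.0008 -0.31
-0.001 False -0.0007 2.32
-0.002 False -0.0018 2.55
-0.003 False -0.0028 2.07
-0.004 False -0.0038 3.74
-0.005 False -0.0048 4.49
-0.006 False -0.0058 3.68
-0.007 False -0.0063 8.35
21.7667 [-0.10806352 -0.15010216  8.0801882 ] [ 0.49335608  0.84386211 -0.27174951]
```

View pics/btn.png

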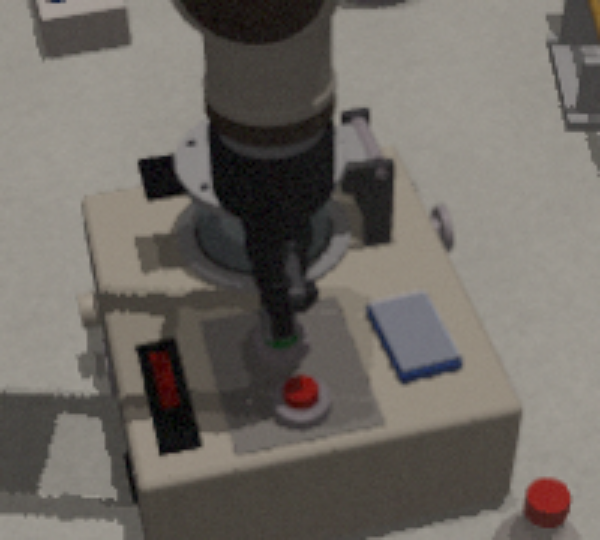

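The green button (crop (280,342)) is fully down, bottoming out at 6 mm, and red is untouched. Release it and go to the cap.

```bash
python3 - <<'E'
from h import *
p=manip.state()['ee_pos']
manip.line_to(p+[0,0,.1],v=.12)
g=tip([0,.065,.197])
manip.line_to(g+[0,0,.03],v=.2);manip.line_to(g+[0,0,.006],v=.1)
manip.dwell(.4)
def F(n=10):
    a=[]
    for _ in range(n): manip.dwell(.02);a.append(manip.state()['ft_force'][2])
    return np.mean(a)
f0=F();hit=manip.line_to(g-[0,0,.006],v=.015,until_force=5)
f=F()-f0;z=manip.state()['ee_pos'][2];print(hit,(z-g[2]).round(4),f0,f)
t=z
for i in range(14):
    if abs(f-10)<.7: break
    t-=np.clip((10-f)*.00006,-.0003,.0003)
    manip.line_to([g[0],g[1],t],v=.01);f=F()-f0
    s=manip.state();print(round(t-g[2],5),(s['ee_pos'][2]-g[2]).round(5),f.round(2),round(s['time_s'],2))
E
```

```text
True -0.0003 0.11969282832666998 4.8966182573795685
-0.00059 -0.00029 5.49 25.62
-0.00086 -0.00031 6.69 26.04
-0.00106 -0.00031 8.12 26.46
-0.00118 -0.00031 8.67 26.88
-0.00126 -0.00032 8.79 27.29
-0.00133 -0.0003 9.43 27.71
```

```bash
python3 - <<'E'
from h import *
a=[]
for _ in range(40): manip.dwell(.025);a.append(manip.state()['ft_force'])
a=np.array(a);print(a.mean(0),a.std(0),manip.state()['time_s'])
c=eyes.camera('side');cv2.imwrite('pics/end.png',cv2.resize(cv2.cvtColor(c['color'],cv2.COLOR_RGB2BGR)[90:290,150:370],None,fx=2.7,fy=2.7))
E
```

```text
[-4.16630275 -0.09431     9.34243473] [0.49484605 0.45796982 0.48147372] 28.7083
```

View pics/end.png

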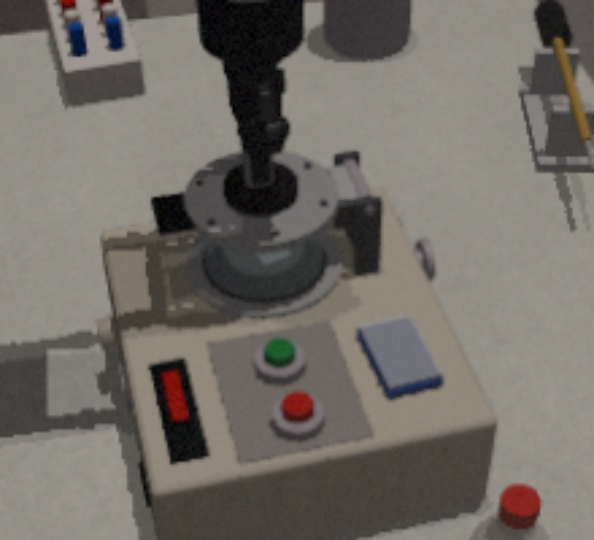

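The finger is centred on the cap (crop (262,182)), the lid is flat, the green button is out again and nothing else has moved. It holds steady at 9.3 N down.

```bash
python3 -c "
from station import manip
print(manip.sign_off())"
```

```text
the job is handed in; nothing more can be done
None
```

The job is handed in at about 29 s of the 58 s allowed: the lid is fully shut, the green button was pressed fully down and released, and the finger is still holding the cap with about 9.3 N downward, plus a steady sideways push of about 4 N.

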